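# Swap the sample racks into their colour trays

## Robot

A 7-joint arm with a two-finger parallel gripper is mounted at the origin on the work surface. World frame = base frame: x ahead of the robot, y to its left, z up, the work surface at z = 0. Lengths are in m, angles in rad, forces in N, time in s.
With the tool pointing down it reaches from about 0.4 to 0.85 m from the base axis. Payload 4.5 kg.
Tool frame: the origin (TCP) lies where the fingers leave the gripper's body, on its centre line; the fingertips stand 64 mm ahead of it and the grasp point (between the pads) lies 45 mm ahead of it; z points along the fingers, y is the line along which they close (so a half turn about z gives the same grasp; the last joint's range is limited). The gripper opens to 88 mm and grips with 3 to 60 N. Pads are 18 mm wide; open, the fingers measure 123 mm over their backs; the gripper's body (75 mm by 187 mm) begins 45 mm behind the grasp point.
Start: joints at [-1.213, 0.689, -0.195, 1.565, 0.157, 0.902, -0.215], TCP at [0.199, 0.593, 0.303] pointing down, gripper open.
Joint ranges: [-3.01, 3.01], [-0.46, 2.08], [-1.47, 1.51], [0.13, 2.56], [-1, 4.14], [0.04, 2.09], [-2.66, 2.66]. Speed limits (rad/s): [2.57, 2.57, 3.14, 3.14, 3.14, 3.14, 3.14].

## Interface

Orientations are given as a unit quaternion [x, y, z, w].
In Python, from plant import r gives the robot as it stands.
- The arm moves only by the tool play_rows, never from a script. Its arguments are lists of equal length, an entry for each row: "translation": the shift along the tool's x, y, z in m, a list of three; "delta_rot": the turn, a rotation vector about the tool's x, y, z in degrees, a list of three; "grip": the opening, from -1 (shut) to 1 (fully open). In form: {"translation": [[x, y, z], ...], "delta_rot": [[rx, ry, rz], ...], "grip": [grip, ...]}. A call has 1 to 20 rows; each row shifts and turns the commanded pose from where the row before left it, along the tool's axes as they then stand; what a row does not reach is not made up. A row lasts 1/8 s, in which the tool goes at most 62.5 mm and 10.7 degrees, less where a joint would pass 70% of its speed; a pose out of reach is approached as far as the arm can. A call with a gripper value outside its range is refused whole. The fingers move at their own pace and stop on an object; "squeeze" is the grip in N (left out, the last holds). Time passes only in rows, so rows that do not move let the fingers close. It gives the time, the measured TCP pose, the force, the opening and the grip force at its end, in the units of the state.
- r.get_state(): the state, without advancing time (a new reading comes with each control period).
- r.snapshot(name): name is "scene" or "top" or "wrist"; returns the picture (480x640x3 uint8, blue, green, red); there is no depth.
- r.get_calibration(name): a dict with "intrinsics" (3x3 intrinsics, pixels), "eye" and "rotation" of the camera in the world. Camera axes: x right, y up, looking along -z (the intrinsics and any distortion apply to the point x, -y, -z); pixel columns grow to the right and rows downward; lengths in m; the calibration is good to about 2 mm. A picture is of the moment at which its call begins: read the wrist's pose just before it. get_calibration takes no time and is no camera call; for the wrist camera it gives the pose at the moment of the call.
- r.finish_job(): hands the job in; it is judged then, once.
Trained networks look in the newest picture that a camera, given by its name, has taken for a name from the list of things; names that differ only in an ending like _2 or _b are one class to them, and where a whole thing is asked for, a point or a joint stands for the part that bears it (a point fixed in the world has none). Each returns a list of dicts, best first, with "confidence" (0 to 1); they miss things now and then, are a little off and sometimes report something else, mostly with a low value. They report only what shows in the picture. A call takes as long as a camera call.
- r.look_for(camera, target): "point" ([x, y, z] in m, in world coordinates, good to about 4 mm: the middle of the surface that is visible of it).
- r.silhouettes(camera, target): "pixels" (480x640 bool, what is visible of it).
The state is a dict: "clock": time; "q": joint angles; "qd": joint speeds; "joint_torque": joint torques, N m; "tool_pos": TCP position; "eef_rot": TCP orientation; "contact_force": force on the tool from outside, world axes, zero at the start; "moment": the same for the moment, N m; "opening": opening from 0.0 (shut) to 1.0 (fully open); "finger_force": force on a finger pad.
Only numpy, scipy, OpenCV 4.12 (cv2) and the standard library are available. Lean on these libraries where they do the work, as an engineer would, in place of code of your own. Each camera call takes 0.05 s, during which the arm holds its last target. There are 200 camera calls.

## Task

The three tube racks at the nurses' station stand in each other's trays: put each rack into the tray of its cap colour, standing flat inside the rim, parking one rack in the grey spare tray on the way. Only ever set racks down in trays, never on the bare counter; keep them upright and don't drop them. Leave the tape roll, sanitiser bottle and pen cup where they are, and let go of everything at the end.

Things in the scene. Friction and masses are not known exactly. Their poses are not given: they have to be found in the camera images.
- rack_red: Loose white tube rack with ten red-capped tubes (fixed in it), 0.2 kg. Block 110 mm (own x) by 40 mm (own y), 55 mm high, upright sides; caps, within 94 by 34 mm, reach 82 mm above its underside. Origin: centre of the underside; z up. Grip it across the 40 mm width, on the block; ends alike. Starts flat in a tray of another colour.
- rack_blue: Loose white tube rack with ten blue-capped tubes (fixed in it), 0.2 kg. Block 110 mm (own x) by 40 mm (own y), 55 mm high, upright sides; caps, within 94 by 34 mm, reach 82 mm above its underside. Origin: centre of the underside; z up. Grip it across the 40 mm width, on the block; ends alike. Starts flat in a tray of another colour.
- rack_yellow: Loose white tube rack with ten yellow-capped tubes (fixed in it), 0.2 kg. Block 110 mm (own x) by 40 mm (own y), 55 mm high, upright sides; caps, within 94 by 34 mm, reach 82 mm above its underside. Origin: centre of the underside; z up. Grip it across the 40 mm width, on the block; ends alike. Starts flat in a tray of another colour.
- tray_red: Fixed red open tray, 140 mm (own x) by 70 mm (own y) outside, rim 14 mm high and 6 mm wide; inside 128 by 58 mm, its floor 6 mm above the counter. Origin: centre of its underside, on the counter (z = 0); z up. The place of the rack with red caps.
- tray_blue: Fixed blue open tray, 140 mm (own x) by 70 mm (own y) outside, rim 14 mm high and 6 mm wide; inside 128 by 58 mm, its floor 6 mm above the counter. Origin: centre of its underside, on the counter (z = 0); z up. The place of the rack with blue caps.
- tray_yellow: Fixed yellow open tray, 140 mm (own x) by 70 mm (own y) outside, rim 14 mm high and 6 mm wide; inside 128 by 58 mm, its floor 6 mm above the counter. Origin: centre of its underside, on the counter (z = 0); z up. The place of the rack with yellow caps.
- tray_grey: Fixed dark grey open tray, 140 mm (own x) by 70 mm (own y) outside, rim 14 mm high and 6 mm wide; inside 128 by 58 mm, its floor 6 mm above the counter. Origin: centre of its underside, on the counter (z = 0); z up. The spare tray, empty at the start.
- tape_roll: Loose bystander: roll of light brown dressing tape lying flat, 52 mm across with a 32 mm hole, 19 mm high. Origin: centre of the underside.
- sanitiser: Loose bystander: upright pale green pump bottle, 48 mm across, 116 mm high; nozzle reaches 27 mm from its axis. Origin: centre of the underside, z up.
- pen_cup: Loose bystander: black round pen cup, 68 mm across, 85 mm high, pens up to 121 mm. Origin: centre of the underside, z up.

How it is judged:
On the way:
1. one rack is parked in the grey spare tray, flat and released (((horizontal distance between rack_red and tray_grey below 0.015 m and angle between the x axis of rack_red and the x axis of tray_grey, either way round below 0.3 rad and z of rack_red in the frame of tray_grey between 0.003 and 0.009 m and angle between rack_red's own z axis and vertical below 0.1 rad and contact force between the fingers and rack_red below 0.1 N and linear speed of rack_red below 0.02 m/s) or (horizontal distance between rack_blue and tray_grey below 0.015 m and angle between the x axis of rack_blue and the x axis of tray_grey, either way round below 0.3 rad and z of rack_blue in the frame of tray_grey between 0.003 and 0.009 m and angle between rack_blue's own z axis and vertical below 0.1 rad and contact force between the fingers and rack_blue below 0.1 N and linear speed of rack_blue below 0.02 m/s) or (horizontal distance between rack_yellow and tray_grey below 0.015 m and angle between the x axis of rack_yellow and the x axis of tray_grey, either way round below 0.3 rad and z of rack_yellow in the frame of tray_grey between 0.003 and 0.009 m and angle between rack_yellow's own z axis and vertical below 0.1 rad and contact force between the fingers and rack_yellow below 0.1 N and linear speed of rack_yellow below 0.02 m/s))), for 0.2 s.
At the end, for the whole second after the job is handed in: Each rack stands flat on the floor of the tray of its cap colour, inside the rim (within 15 mm of the tray's centre, long sides along the tray's within 0.3 rad, either way round, upright within 0.1 rad), at rest and released; the grey tray is empty again (horizontal distance between rack_red and tray_red below 0.015 m and angle between the x axis of rack_red and the x axis of tray_red, either way round below 0.3 rad and z of rack_red in the frame of tray_red between 0.003 and 0.009 m and angle between each of rack_red, rack_blue, rack_yellow's own z axis and vertical below 0.1 rad and contact force between the fingers and rack_red below 0.1 N and linear speed of each of rack_red, rack_blue, rack_yellow below 0.02 m/s and horizontal distance between rack_blue and tray_blue below 0.015 m and angle between the x axis of rack_blue and the x axis of tray_blue, either way round below 0.3 rad and z of rack_blue in the frame of tray_blue between 0.003 and 0.009 m and contact force between the fingers and rack_blue below 0.1 N and horizontal distance between rack_yellow and tray_yellow below 0.015 m and angle between the x axis of rack_yellow and the x axis of tray_yellow, either way round below 0.3 rad and z of rack_yellow in the frame of tray_yellow between 0.003 and 0.009 m and contact force between the fingers and rack_yellow below 0.1 N); the robot touches nothing.
It fails at once if a rack is set on the bare counter (height (world z) of any of rack_red, rack_blue, rack_yellow below 0.003 m).
It fails at once if a rack is tipped by more than 0.5 rad (angle between any of rack_red, rack_blue, rack_yellow's own z axis and vertical above 0.5 rad).
It fails at once if a rack is let go with its underside more than 35 mm above the counter ((height (world z) of rack_red above 0.035 m and contact force between the fingers and rack_red below 0.05 N) or (height (world z) of rack_blue above 0.035 m and contact force between the fingers and rack_blue below 0.05 N) or (height (world z) of rack_yellow above 0.035 m and contact force between the fingers and rack_yellow below 0.05 N)).
It fails at once if the tape roll, sanitiser bottle or pen cup is shifted by more than 25 mm or tipped over (distance of any of tape_roll, sanitiser, pen_cup from where it was at the start of the episode above 0.025 m or angle between any of tape_roll, sanitiser, pen_cup's own z axis and vertical above 0.5 rad).
It also fails if it takes over 104 s, if anything falls off the work surface, if the arm or the gripper's body presses on something with over 40 N, if the wrist force passes 120 N, or if a joint passes its speed limit or range.

## Working session

There is one attempt and no reset: what is moved stays moved. The work goes in short steps, Python scripts to look and compute and a tool call to move; the robot and the scene stay as the last step left them, time stands still between calls to the robot, and variables do not carry over. Pictures are saved under pics/ and viewed, at most 14 in all, crops included, and the job is handed in when it is done.

Besides the shell and the picture viewer there is one more tool, called after "Call:" as a command line: name --argument value ..., lists and objects as JSON in quotes. play_rows: Moves the arm, as the interface text tells. Its arguments: {"type":"object","properties":{"translation":{"type":"array","items":{"type":"array","items":{"type":"number"}}},"delta_rot":{"type":"array","items":{"type":"array","items":{"type":"number"}}},"grip":{"type":"array","items":{"type":"number"}},"squeeze":{"type":"number"}},"required":["translation","delta_rot","grip"]}

```bash
mkdir -p pics; ls
python3 - <<'E'
from plant import r
import cv2,numpy as np
s=r.get_state();print(s['clock'],s['tool_pos'],s['eef_rot'],s['opening'])
ims=[]
for c in ['scene','top']:
    im=r.snapshot(c);cv2.imwrite(f'pics/{c}0.png',im)
    k=r.get_calibration(c);print(c,np.round(k['eye'],3),np.round(k['rotation'],3).tolist(),np.round(k['intrinsics'],1).tolist(),k.keys())
    for n in ['rack_red','rack_blue','rack_yellow','tray_red','tray_blue','tray_yellow','tray_grey','tape_roll','sanitiser','pen_cup']:
        print(n,[(np.round(d['point'],3).tolist(),round(d['confidence'],2)) for d in r.look_for(c,n)][:3])
E
```

```text
pics
0.0 [0.19873317 0.59202605 0.30191953] [ 1.61148390e-01  9.86929778e-01 -8.96570448e-04 -7.71940131e-05] 1.0030668363195865
scene [1.165 0.571 0.673] [0.166, 0.411, 0.826, 0.349] [[559.8, 0.0, 318.3], [0.0, 559.8, 236.1], [0.0, 0.0, 1.0]] dict_keys(['intrinsics', 'eye', 'rotation'])
rack_red [([0.493, -0.126, 0.051], 0.95)]
rack_blue [([0.554, 0.33, 0.058], 0.77)]
rack_yellow [([0.494, -0.31, 0.051], 0.68)]
tray_red [([0.521, -0.297, 0.007], 0.58), ([0.737, 0.237, 0.069], 0.3)]
tray_blue [([0.503, -0.105, 0.015], 0.64)]
tray_yellow [([0.552, 0.337, 0.015], 0.61)]
tray_grey [([0.491, 0.119, 0.006], 0.6)]
tape_roll [([0.483, 0.004, 0.016], 0.65), ([0.503, -0.104, 0.012], 0.48)]
sanitiser [([0.734, 0.234, 0.066], 0.93)]
pen_cup []
top [0.448 0.004 1.08 ] [0.047, -0.051, -0.701, 0.71] [[519.5, 0.0, 319.0], [0.0, 519.5, 247.8], [0.0, 0.0, 1.0]] dict_keys(['intrinsics', 'eye', 'rotation'])
rack_red [([0.482, -0.131, 0.056], 0.76), ([0.465, -0.123, 0.013], 0.7)]
rack_blue [([0.517, 0.316, 0.063], 0.72), ([0.724, -0.22, 0.055], 0.65)]
rack_yellow [([0.483, -0.319, 0.065], 0.91)]
tray_red [([0.493, -0.301, 0.006], 0.71)]
tray_blue []
tray_yellow [([0.503, 0.295, 0.005], 0.57)]
tray_grey [([0.479, 0.118, 0.007], 0.68)]
tape_roll [([0.479, 0.002, 0.018], 0.66)]
sanitiser [([0.712, 0.213, 0.078], 0.68)]
pen_cup [([0.722, -0.223, 0.06], 0.7)]
```

View both.

View pics/top0.png

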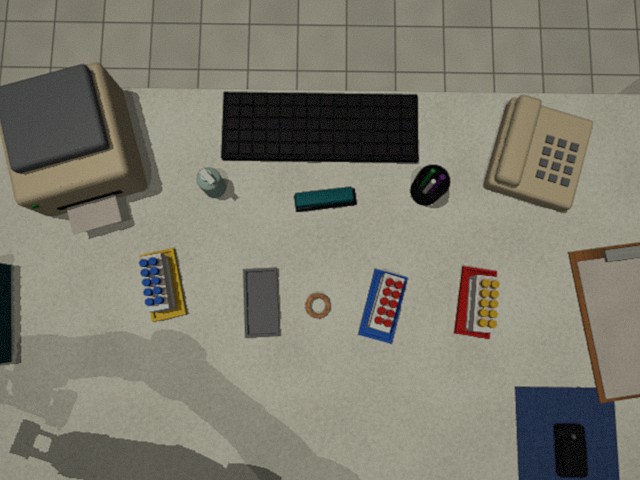

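View pics/scene0.png

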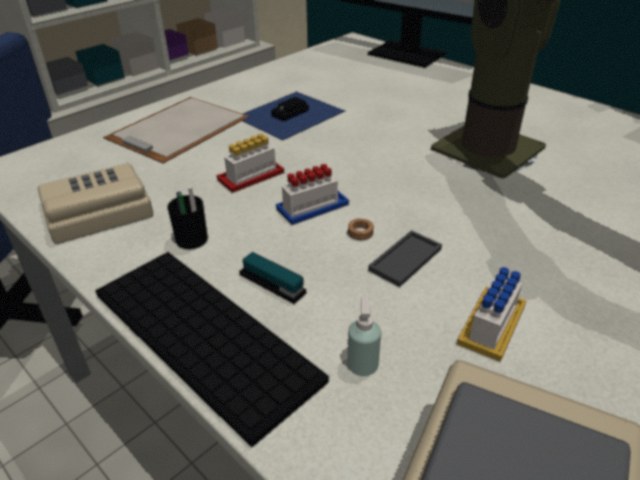

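```bash
cat > h.py <<'E'
from plant import r
import cv2,numpy as np
from scipy.spatial.transform import Rotation as R
from scipy.optimize import minimize
HUE={'red':[(0,8),(172,180)],'blue':[(105,125)],'yellow':[(18,32)]}
def cal(c):
    k=r.get_calibration(c);return np.array(k['intrinsics']),np.array(k['eye']),R.from_quat(k['rotation'])
def proj(C,P):
    K,e,q=C;p=q.inv().apply(np.atleast_2d(P)-e)*[1,-1,-1];p=p@K.T;return p[:,:2]/p[:,2:]
def back(C,uv,z):
    K,e,q=C;uv=np.atleast_2d(uv);d=np.c_[uv,np.ones(len(uv))]@np.linalg.inv(K).T*[1,-1,-1]
    d=q.apply(d);return e+d*((z-e[2])/d[:,2])[:,None]
def cmask(im,c,smin=110,vmin=50):
    h=cv2.cvtColor(im,cv2.COLOR_BGR2HSV);m=np.zeros(im.shape[:2],np.uint8)
    for a,b in HUE[c]: m|=cv2.inRange(h,(a,smin,vmin),(b,255,255))
    return m
def box(p,lx,ly,z0,z1):
    x,y,a=p;c,s=np.cos(a),np.sin(a)
    q=np.array([[i*lx/2,j*ly/2] for i in(-1,1) for j in(-1,1)])@np.array([[c,s],[-s,c]])+[x,y]
    return np.array([[*v,z] for z in(z0,z1) for v in q])
def hull(m,C,P,v):
    uv=proj(C,P);cv2.fillConvexPoly(m,cv2.convexHull(np.round(uv*16).astype(np.int32)),v,shift=4)
def report():
    s=r.get_state();a=R.from_quat(s['eef_rot'])
    print('t',round(s['clock'],2),'tcp',np.round(s['tool_pos'],4),'tool y yaw',round(np.degrees(np.arctan2(*a.apply([0,1,0])[1::-1])),2),'zaxis',np.round(a.apply([0,0,1]),3),'open',round(s['opening'],3),'F',np.round(s['contact_force'],1),'ff',np.round(s['finger_force'],1),'q7',round(s['q'][6],2))
    return s,a
def go(tgt,yaw):
    """remaining move in the tool frame to reach tgt (TCP) with tool y axis at yaw deg (mod 180), z down"""
    s,a=report();y=np.radians(yaw);best=None
    for k in(0,np.pi):
        Y=np.array([np.cos(y+k),np.sin(y+k),0]);Z=np.array([0,0,-1]);X=np.cross(Y,Z)
        rv=(a.inv()*R.from_matrix(np.c_[X,Y,Z])).as_rotvec(degrees=True)
        if best is None or np.linalg.norm(rv)<np.linalg.norm(best): best=rv
    d=np.array(tgt)-s['tool_pos'];print('world d',np.round(d,4),'tool d',np.round(a.inv().apply(d),4),'rot',np.round(best,2))
E
python3 - <<'E'
from h import *
report()
k=cal('wrist');s=r.get_state();a=R.from_quat(s['eef_rot'])
print('cam in tool',a.inv().apply(k[1]-s['tool_pos']),'look in tool',a.inv().apply(k[2].apply([0,0,-1])),k[0])
ct=cal('top');cs=cal('scene')
it=cv2.imread('pics/top0.png');isc=cv2.imread('pics/scene0.png')
RO={'blue':((120,235,200,330),(460,240,530,320)),'red':((350,255,415,350),(270,155,345,200)),'yellow':((470,255,505,345),(220,130,275,160))}
pz={}
for c in RO:
    g=[]
    for im,b,C in zip((it,isc),RO[c],(ct,cs)):
        m=cmask(im,c);n=np.zeros_like(m);n[b[1]:b[3],b[0]:b[2]]=m[b[1]:b[3],b[0]:b[2]]
        uv=np.argwhere(n)[:,::-1].astype(np.float32);g.append((uv.mean(0),uv,C))
    # triangulate centroids
    A=[back(C,u,0.3)[0]-C[1] for u,_,C in g];A=[d/np.linalg.norm(d) for d in A]
    M=np.c_[A[0],-A[1]];t=np.linalg.lstsq(M,cs[1]-ct[1],rcond=None)[0]
    p=ct[1]+A[0]*t[0];q=cs[1]+A[1]*t[1]
    P=back(ct,g[0][1],p[2])[:,:2].astype(np.float32);_,_,vt=np.linalg.svd(P-P.mean(0),full_matrices=False)
    print(c,'caps',np.round((p+q)/2,4),'gap',np.round(np.linalg.norm(p-q),4),'yaw',np.degrees(np.arctan2(vt[0,1],vt[0,0]))%180,len(uv))
E
```

```text
t 1.1 tcp [0.1988 0.5925 0.3027] tool y yaw 71.45 zaxis [-0.  0. -1.] open 0.998 F [0.3 0.2 0.5] ff 0.0 q7 -0.22
cam in tool [ 0.07803114  0.00021026 -0.08249829] look in tool [-0.29989598 -0.00141782  0.95397085] [[340.97727345   0.         313.08748903]
 [  0.         340.97727345 235.86782695]
 [  0.           0.           1.        ]]
blue caps [0.5182 0.3212 0.0803] gap 0.0026 yaw 12.252365 757
red caps [ 0.488  -0.1389  0.0823] gap 0.0123 yaw 164.08446 563
yellow caps [ 0.4847 -0.3267  0.0813] gap 0.0018 yaw 174.30946 389
```

Run:
```python
from h import *
go([.518,.321,.30],102.2)
ct=cal('top');print(back(ct,[[145,190],[135,225],[70,232],[75,210],[22,210]],0.0),back(ct,[[145,190],[135,225],[22,210]],0.2))
```

```text
t 1.1 tcp [0.1988 0.5925 0.3027] tool y yaw 71.45 zaxis [-0.  0. -1.] open 0.998 F [0.3 0.2 0.5] ff 0.0 q7 -0.22
world d [ 0.3192 -0.2715 -0.0027] tool d [-0.389  -0.1559  0.0027] rot [  0.    -0.   -30.75]
[[0.71763785 0.37117435 0.        ]
 [0.64175948 0.38776212 0.        ]
 [0.62496365 0.52317174 0.        ]
 [0.67222631 0.51633464 0.        ]
 [0.67068282 0.62802002 0.        ]] [[0.66766562 0.30310981 0.2       ]
 [0.60584136 0.31662521 0.2       ]
 [0.62940755 0.51238276 0.2       ]]
```

Call:
play_rows --translation '[[-0.0486,-0.0195,0],[-0.0486,-0.0195,0],[-0.0486,-0.0195,0],[-0.0486,-0.0195,0],[-0.0486,-0.0195,0],[-0.0486,-0.0195,0],[-0.0486,-0.0195,0],[-0.0486,-0.0195,0],[0,0,0],[0,0,0],[0,0,0],[0,0,0],[0,0,0]]' --delta_rot '[[0,0,0],[0,0,0],[0,0,0],[0,0,0],[0,0,0],[0,0,0],[0,0,0],[0,0,0],[0,0,-10.2],[0,0,-10.2],[0,0,-10.2],[0,0,0],[0,0,0]]' --grip '[1,1,1,1,1,1,1,1,1,1,1,1,1]'

```text
clock: 2.72
tool_pos: [0.5179, 0.3209, 0.3027]
eef_rot: [-0.103, 0.995, 0.0, 0.0]
contact_force: [0.4, -0.5, 0.8]
opening: 1.0
finger_force: 0.0
```

Run:
```python
from h import *
report();im=r.snapshot('wrist');cv2.imwrite('pics/w1.png',im)
```

```text
t 2.73 tcp [0.5179 0.3209 0.3027] tool y yaw 101.87 zaxis [ 0.  0. -1.] open 1.0 F [ 0.4 -0.5  0.8] ff 0.0 q7 0.86
```

View pics/w1.png

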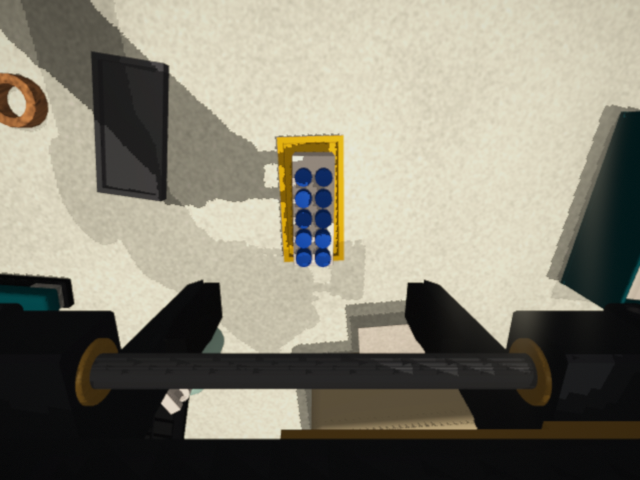

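```bash
cat >> h.py <<'E'
def render(C,p,kind,rack=None,dz=0):
    m=np.zeros((480,640),np.uint8)
    if kind=='rack':
        hull(m,C,box(p,.11,.04,.006+dz,.061+dz),255);hull(m,C,box(p,.09,.03,.061+dz,.088+dz),255)
    else:
        hull(m,C,box(p,.14,.07,0,.014),255)
        if rack is not None:
            m&=~render(C,rack,'rack')
    return m
def fit(C,mask,p0,kind,rack=None,roi=None,fz=False):
    blur=lambda x:cv2.GaussianBlur(x.astype(np.float32)/255,(0,0),1.5)
    M=blur(mask)
    def f(v):
        v=np.array(v);D=blur(render(C,[v[0],v[1],v[2]/3],kind,rack,v[3] if fz else 0))-M
        if roi is not None: D=D*roi
        return (D**2).sum()
    x0=[p0[0],p0[1],p0[2]*3]+([0.] if fz else [])
    n=len(x0);b=None
    for st in(.012,.004):
        b=minimize(f,x0,method='Nelder-Mead',options=dict(initial_simplex=np.vstack([x0]+[np.array(x0)+st*np.eye(n)[i]*(3 if i==2 else 1) for i in range(n)]),xatol=1e-4,fatol=.01));x0=b.x
    return np.array([b.x[0],b.x[1],b.x[2]/3,*b.x[3:]]),b.fun/(mask.sum()/255)
def sil(c,n,near):
    C=cal(c);u=proj(C,[[*near[:2],.02]])[0];best=None
    for d in r.silhouettes(c,n):
        m=d['pixels'].astype(np.uint8)*255;y,x=np.nonzero(m);e=np.hypot(x.mean()-u[0],y.mean()-u[1])
        print(c,n,'conf',round(d['confidence'],2),'px',len(x),'off',round(e))
        if e<60 and best is None: best=m
    return best
def show(p): print('  xy',np.round(p[:2],4),'yaw',round(np.degrees(p[2]),2),np.round(p[3:],4))
E
python3 - <<'E'
from h import *
C=cal('wrist');im=cv2.imread('pics/w1.png')
g={'rack_blue':(.52,.318,.21),'tray_yellow':(.515,.32,.21),'tray_grey':(.48,.118,0.)}
m={n:sil('wrist',n,g[n]) for n in g}
rk=None
for n in g:
    if m[n] is None: print('none',n);continue
    p,e=fit(C,m[n],g[n],n[:4],rk if n=='tray_yellow' else None);print(n,round(e,3));show(p)
    if n=='rack_blue': rk=p
    cs,_=cv2.findContours(render(C,p,n[:4]),0,1);cv2.drawContours(im,cs,-1,(0,255,0),1)
    cs,_=cv2.findContours(m[n],0,1);cv2.drawContours(im,cs,-1,(255,0,255),1)
cv2.imwrite('pics/w1f.png',cv2.resize(im[20:300,60:400],None,fx=2,fy=2,interpolation=0))
E
```

```text
wrist rack_blue conf 0.58 px 4731 off 4
wrist tray_yellow conf 0.63 px 10261 off 197
wrist tray_yellow conf 0.6 px 3447 off 16
wrist tray_grey conf 0.77 px 10205 off 5
rack_blue 0.006
  xy [0.5183 0.3208] yaw 12.3 []
tray_yellow 0.017
  xy [0.517  0.3202] yaw 13.56 []
tray_grey 0.005
  xy [0.4827 0.117 ] yaw 4.0 []
```

View pics/w1f.png

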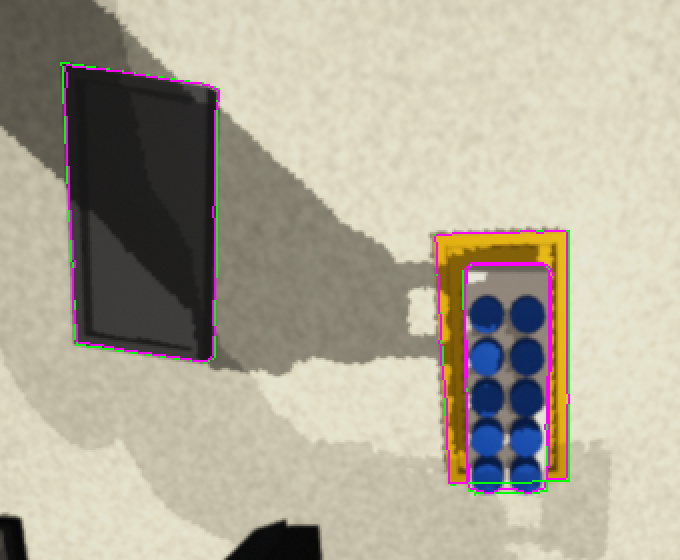

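Run:
```python
from h import *
go([.5183,.3208,.0945],102.3)
r.snapshot('top');C=cal('top')
for n,g in {'rack_blue':(.518,.321,.21),'tray_grey':(.483,.117,.07)}.items():
    m=sil('top',n,g)
    if m is not None:
        p,e=fit(C,m,g,n[:4],fz=n[0]=='r');print(n,e);show(p)
```

```text
t 2.92 tcp [0.5177 0.3211 0.3028] tool y yaw 102.0 zaxis [ 0. -0. -1.] open 1.001 F [ 0.1 -0.5 -0.7] ff 0.0 q7 0.86
world d [ 0.0006 -0.0003 -0.2083] tool d [-0.0005 -0.0004  0.2083] rot [-0.01  0.01 -0.3 ]
top rack_blue conf 0.63 px 1009 off 7
rack_blue 0.357578031844261
  xy [0.5214 0.5242] yaw 32.27 [-0.6935]
top tray_grey conf 0.7 px 2428 off 0
tray_grey 0.004153141669032994
  xy [0.4848 0.119 ] yaw 3.82 []
```

Call:
play_rows --translation '[[-0.0005,-0.0004,0.045],[0,0,0.045],[0,0,0.045],[0,0,0.045],[0,0,0.02],[0,0,0.008],[0,0,0],[0,0,0],[0,0,0],[0,0,0],[0,0,0],[0,0,0],[0,0,0]]' --delta_rot '[[0,0,-0.3],[0,0,0],[0,0,0],[0,0,0],[0,0,0],[0,0,0],[0,0,0],[0,0,0],[0,0,0],[0,0,0],[0,0,0],[0,0,0],[0,0,0]]' --grip '[1,1,1,1,1,1,1,-1,-1,-1,-1,-1,-1]' --squeeze 20

```text
clock: 4.7
tool_pos: [0.5184, 0.3207, 0.0948]
eef_rot: [-0.108, 0.994, 0.0, 0.0]
contact_force: [-0.4, -0.1, 1.0]
opening: 0.452
finger_force: 20.0
```

Run:
```python
from h import *
report()
```

```text
t 4.7 tcp [0.5184 0.3207 0.0948] tool y yaw 102.35 zaxis [ 0.  0. -1.] open 0.452 F [-0.4 -0.1  1. ] ff 20.0 q7 0.74
```

Call:
play_rows --translation '[[0,0,-0.02],[0,0,-0.03],[0,0,-0.03],[0.0156,-0.0382,0],[0.0156,-0.0382,0],[0.0156,-0.0382,0],[0.0156,-0.0382,0],[0.0156,-0.0382,0],[0,0,0],[0,0,0],[0,0,0],[0,0,0]]' --delta_rot '[[0,0,0],[0,0,0],[0,0,0],[0,0,0],[0,0,0],[0,0,0],[0,0,0],[0,0,0],[0,0,4.2],[0,0,4.2],[0,0,0],[0,0,0]]' --grip '[-1,-1,-1,-1,-1,-1,-1,-1,-1,-1,-1,-1]'

```text
clock: 6.2
tool_pos: [0.4831, 0.1176, 0.1752]
eef_rot: [-0.035, 0.999, 0.0, 0.0]
contact_force: [0.1, 0.4, -3.5]
opening: 0.455
finger_force: 20.0
```

Run:
```python
from h import *
go([.4830,.1175,.0945],94)
im=r.snapshot('wrist');cv2.imwrite('pics/w2.png',im)
```

```text
t 6.2 tcp [0.4831 0.1176 0.1752] tool y yaw 94.03 zaxis [ 0.001  0.    -1.   ] open 0.455 F [ 0.1  0.4 -3.5] ff 20.0 q7 0.84
world d [-0.0001 -0.0001 -0.0807] tool d [ 0.0002 -0.0001  0.0807] rot [0.01 0.03 0.03]
```

View pics/w2.png

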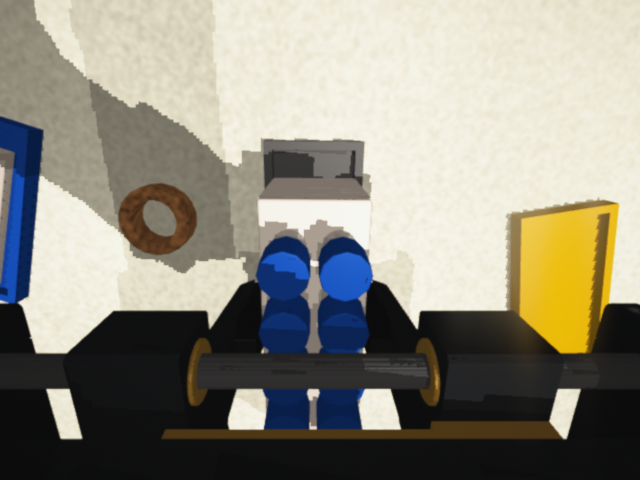

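Call:
play_rows --translation '[[0,0,0.035],[0,0,0.025],[0,0,0.013],[0,0,0.007],[0,0,0],[0,0,0],[0,0,0],[0,0,0],[0,0,0],[0,0,0],[0,0,0]]' --delta_rot '[[0,0,0],[0,0,0],[0,0,0],[0,0,0],[0,0,0],[0,0,0],[0,0,0],[0,0,0],[0,0,0],[0,0,0],[0,0,0]]' --grip '[-1,-1,-1,-1,-1,-1,1,1,1,1,1]'

```text
clock: 7.62
tool_pos: [0.483, 0.1174, 0.0947]
eef_rot: [-0.034, 0.999, 0.0, 0.0]
contact_force: [0.5, 0.9, -0.5]
opening: 0.987
finger_force: 0.0
```

Call:
play_rows --translation '[[0,0,-0.02],[0,0,-0.045],[0,0,-0.05],[0,0,-0.05],[0,0,-0.04],[0.003,-0.0546,0],[0.003,-0.0546,0],[0.003,-0.0546,0],[0.003,-0.0546,0],[0.003,-0.0546,0],[0.003,-0.0546,0],[0.003,-0.0546,0],[0.003,-0.0546,0],[0,0,0],[0,0,0]]' --delta_rot '[[0,0,0],[0,0,0],[0,0,0],[0,0,0],[0,0,0],[0,0,0],[0,0,0],[0,0,0],[0,0,0],[0,0,0],[0,0,0],[0,0,0],[0,0,0],[0,0,0],[0,0,0]]' --grip '[1,1,1,1,1,1,1,1,1,1,1,1,1,1,1]'

```text
clock: 9.5
tool_pos: [0.489, -0.319, 0.2994]
eef_rot: [-0.035, 0.999, 0.001, -0.0]
contact_force: [-0.6, 0.6, -0.2]
opening: 0.999
finger_force: 0.0
```

Run:
```python
from h import *
report();im=r.snapshot('wrist');C=cal('wrist')
G=[('rack_yellow',(.483,-.325,-.1)),('tray_red',(.49,-.31,-.08)),('rack_red',(.487,-.135,-.28)),('tray_blue',(.487,-.13,-.28))]
rk=None
for n,g in G:
    m=sil('wrist',n,g)
    if m is None: print('none',n);rk=None if n[0]=='r' else rk;continue
    p,e=fit(C,m,g,n[:4],rk if n[0]=='t' else None);print(n,round(e,3));show(p)
    if n[0]=='r': rk=p
    cs,_=cv2.findContours(render(C,p,n[:4]),0,1);cv2.drawContours(im,cs,-1,(0,255,0),1)
cv2.imwrite('pics/w3f.png',im)
r.snapshot('top');C=cal('top');
for n,g in {'rack_blue':(.483,.1175,.07)}.items():
    m=sil('top',n,g)
    if m is not None: p,e=fit(C,m,g,'rack',fz=True);print(n,e);show(p);p,e=fit(C,m,g,'rack');print(n,e);show(p)
```

```text
t 9.5 tcp [ 0.489  -0.319   0.2994] tool y yaw 93.98 zaxis [-0.     0.001 -1.   ] open 0.999 F [-0.6  0.6 -0.2] ff 0.0 q7 1.79
wrist rack_yellow conf 0.84 px 4853 off 4
rack_yellow 0.004
  xy [ 0.4838 -0.3253] yaw -5.4 []
wrist tray_red conf 0.96 px 3122 off 16
tray_red 0.015
  xy [ 0.4885 -0.3228] yaw -8.78 []
wrist rack_red conf 0.9 px 8529 off 18
rack_red 0.025
  xy [ 0.483  -0.1337] yaw -15.67 []
none tray_blue
top rack_blue conf 0.77 px 1306 off 2
rack_blue 0.004631875302488552
  xy [0.4851 0.1209] yaw 4.57 [-0.0184]
rack_blue 0.007887408707810033
  xy [0.4848 0.1185] yaw 4.19 []
```

View pics/w3f.png

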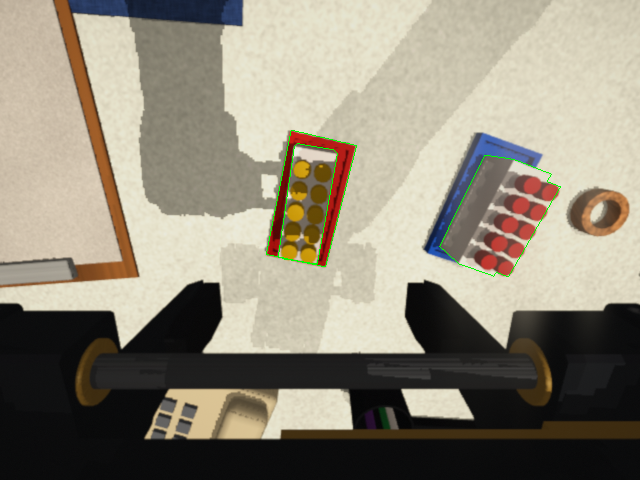

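Call:
play_rows --translation '[[0.0056,-0.0059,0],[0,0,0.045],[0,0,0.045],[0,0,0.045],[0,0,0.04],[0,0,0.02],[0,0,0.0095],[0,0,0],[0,0,0],[0,0,0],[0,0,0],[0,0,0],[0,0,0],[0,0,0]]' --delta_rot '[[0,0,9.4],[0,0,0],[0,0,0],[0,0,0],[0,0,0],[0,0,0],[0,0,0],[0,0,0],[0,0,0],[0,0,0],[0,0,0],[0,0,0],[0,0,0],[0,0,0]]' --grip '[1,1,1,1,1,1,1,1,-1,-1,-1,-1,-1,-1]'

```text
clock: 11.6
tool_pos: [0.484, -0.3263, 0.0952]
eef_rot: [0.048, 0.999, 0.0, 0.0]
contact_force: [-0.3, 0.5, 1.3]
opening: 0.452
finger_force: 20.0
```

Run:
```python
from h import *
go([.517,.3202,.0945],103.5)
```

```text
t 11.6 tcp [ 0.484  -0.3263  0.0952] tool y yaw 84.55 zaxis [ 0.  0. -1.] open 0.452 F [-0.3  0.5  1.3] ff 20.0 q7 1.52
world d [ 0.033   0.6465 -0.0007] tool d [0.0286 0.6467 0.0007] rot [  0.     0.   -18.95]
```

Call:
play_rows --translation '[[0,0,-0.02],[0,0,-0.045],[0,0,-0.05],[0,0,-0.045],[0.0024,0.0539,0],[0.0024,0.0539,0],[0.0024,0.0539,0],[0.0024,0.0539,0],[0.0024,0.0539,0],[0.0024,0.0539,0],[0.0024,0.0539,0],[0.0024,0.0539,0],[0.0024,0.0539,0],[0.0024,0.0539,0],[0.0024,0.0539,0],[0.0024,0.0539,0],[0,0,0],[0,0,0],[0,0,0],[0,0,0]]' --delta_rot '[[0,0,0],[0,0,0],[0,0,0],[0,0,0],[0,0,0],[0,0,0],[0,0,0],[0,0,0],[0,0,0],[0,0,0],[0,0,0],[0,0,0],[0,0,0],[0,0,0],[0,0,0],[0,0,0],[0,0,-9.5],[0,0,-9.5],[0,0,0],[0,0,0]]' --grip '[-1,-1,-1,-1,-1,-1,-1,-1,-1,-1,-1,-1,-1,-1,-1,-1,-1,-1,-1,-1]'

```text
clock: 14.1
tool_pos: [0.5167, 0.32, 0.255]
eef_rot: [-0.116, 0.993, -0.0, -0.0]
contact_force: [-0.8, -0.6, -1.7]
opening: 0.455
finger_force: 20.0
```

Run:
```python
from h import *
go([.517,.3202,.0952],103.5)
C=cal('top');im=r.snapshot('top');m=sil('top','tray_yellow',(.517,.32))
im=r.snapshot('wrist');cv2.imwrite('pics/w4.png',im)
```

```text
t 14.1 tcp [0.5167 0.32   0.255 ] tool y yaw 103.37 zaxis [-0. -0. -1.] open 0.455 F [-0.8 -0.6 -1.7] ff 20.0 q7 0.84
world d [ 0.0003  0.0002 -0.1598] tool d [-0.0004  0.0002  0.1598] rot [-0.01 -0.03 -0.13]
top tray_yellow conf 0.76 px 1365 off 14
```

View pics/w4.png

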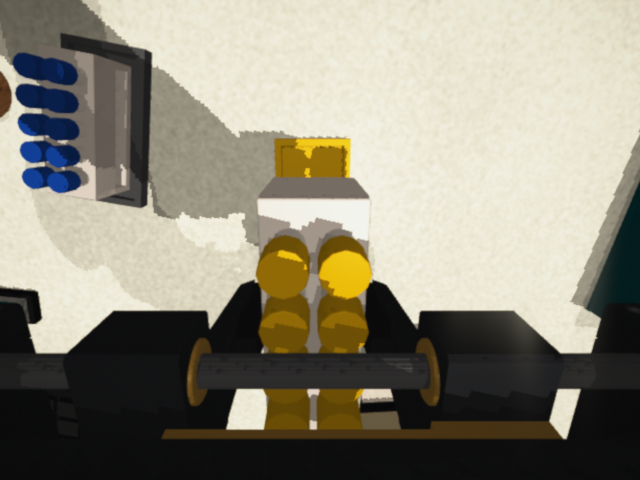

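Call:
play_rows --translation '[[0,0,0.045],[0,0,0.045],[0,0,0.035],[0,0,0.02],[0,0,0.01],[0,0,0.0045],[0,0,0],[0,0,0],[0,0,0],[0,0,0],[0,0,0],[0,0,0],[0,0,0]]' --delta_rot '[[0,0,0],[0,0,0],[0,0,0],[0,0,0],[0,0,0],[0,0,0],[0,0,0],[0,0,0],[0,0,0],[0,0,0],[0,0,0],[0,0,0],[0,0,0]]' --grip '[-1,-1,-1,-1,-1,-1,-1,-1,1,1,1,1,1]'

```text
clock: 15.88
tool_pos: [0.5167, 0.3203, 0.0957]
eef_rot: [-0.118, 0.993, 0.0, -0.0]
contact_force: [0.3, 0.5, -0.9]
opening: 0.986
finger_force: 0.0
```

Run:
```python
from h import *
go([.484,-.137,.30],74.5)
```

```text
t 15.88 tcp [0.5167 0.3203 0.0957] tool y yaw 103.55 zaxis [-0.  0. -1.] open 0.986 F [ 0.3  0.5 -0.9] ff 0.0 q7 0.74
world d [-0.0327 -0.4573  0.2043] tool d [ 0.139  -0.4369 -0.2043] rot [ 0.   -0.   29.05]
```

Call:
play_rows --translation '[[0,0,-0.02],[0,0,-0.045],[0,0,-0.05],[0,0,-0.05],[0,0,-0.04],[0.0174,-0.0546,0],[0.0174,-0.0546,0],[0.0174,-0.0546,0],[0.0174,-0.0546,0],[0.0174,-0.0546,0],[0.0174,-0.0546,0],[0.0174,-0.0546,0],[0.0174,-0.0546,0],[0,0,0],[0,0,0],[0,0,0],[0,0,0],[0,0,0]]' --delta_rot '[[0,0,0],[0,0,0],[0,0,0],[0,0,0],[0,0,0],[0,0,0],[0,0,0],[0,0,0],[0,0,0],[0,0,0],[0,0,0],[0,0,0],[0,0,0],[0,0,9.7],[0,0,9.7],[0,0,9.7],[0,0,0],[0,0,0]]' --grip '[1,1,1,1,1,1,1,1,1,1,1,1,1,1,1,1,1,1]'

```text
clock: 18.12
tool_pos: [0.4838, -0.1368, 0.3013]
eef_rot: [0.134, 0.991, -0.0, 0.0]
contact_force: [0.4, -0.1, 0.8]
opening: 0.999
finger_force: 0.0
```

Run:
```python
from h import *
report();im=r.snapshot('wrist');C=cal('wrist')
G=[('rack_red',(.487,-.135,-.28)),('tray_blue',(.487,-.13,-.28)),('tray_red',(.4885,-.3228,-.15))]
rk=None;P={}
for n,g in G:
    m=sil('wrist',n,g)
    if m is None: print('none',n);continue
    p,e=fit(C,m,g,n[:4],rk if n=='tray_blue' else None);print(n,round(e,3));show(p)
    if n[0]=='r': rk=p
    cs,_=cv2.findContours(render(C,p,n[:4]),0,1);cv2.drawContours(im,cs,-1,(0,255,0),1)
cv2.imwrite('pics/w5f.png',im)
go([*rk[:2],.0945],np.degrees(rk[2])+90)
r.snapshot('top');C=cal('top')
m=sil('top','rack_yellow',(.517,.32))
if m is not None:p,e=fit(C,m,(.517,.32,.23),'rack');print(e);show(p)
```

```text
t 18.12 tcp [ 0.4838 -0.1368  0.3013] tool y yaw 74.63 zaxis [ 0.001 -0.    -1.   ] open 0.999 F [ 0.4 -0.1  0.8] ff 0.0 q7 1.22
wrist rack_red conf 0.77 px 4860 off 0
rack_red 0.005
  xy [ 0.4833 -0.1339] yaw -16.33 []
wrist tray_blue conf 0.47 px 2281 off 207
none tray_blue
none tray_red
t 18.32 tcp [ 0.4837 -0.1369  0.3008] tool y yaw 74.51 zaxis [ 0.  0. -1.] open 1.001 F [-0.2  0.4 -0.2] ff 0.0 q7 1.21
world d [-0.0005  0.003  -0.2063] tool d [0.0013 0.0027 0.2063] rot [0.01 0.   0.84]
top rack_yellow conf 0.74 px 1312 off 98
top rack_yellow conf 0.65 px 1609 off 4
0.016818396862876422
  xy [0.5174 0.3217] yaw 13.14 []
```

View pics/w5f.png

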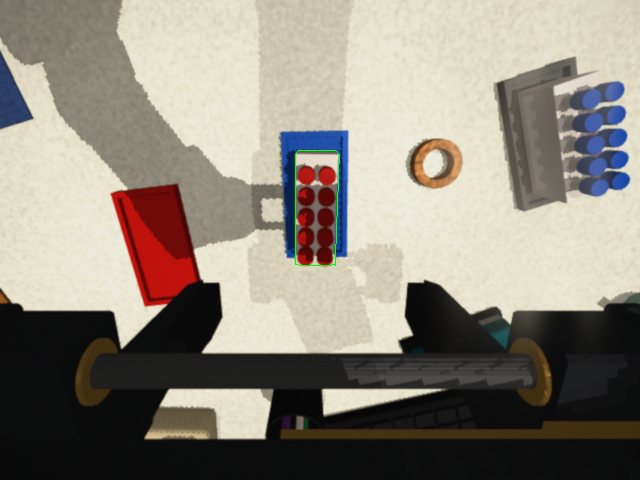

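Run:
```python
from h import *
im=cv2.imread('pics/w5f.png');C=cal('wrist');rk=(.4833,-.1339,np.radians(-16.33))
for c,b,g,k in(('blue',(270,120,360,290),(.485,-.13,-.28),rk),('red',(100,175,205,310),(.4885,-.3228,-.15),None)):
    m=cmask(im,c,90,25);n=np.zeros_like(m);n[b[1]:b[3],b[0]:b[2]]=m[b[1]:b[3],b[0]:b[2]]
    n=cv2.morphologyEx(n,cv2.MORPH_OPEN,np.ones((3,3)))
    p,e=fit(C,n,g,'tray',k);print(c,round(e,3),n.sum()/255);show(p)
```

```text
blue 0.02 3406.0
  xy [ 0.4784 -0.1335] yaw -15.13 []
red 0.056 7210.0
  xy [ 0.4869 -0.324 ] yaw -8.08 []
```

Call:
play_rows --translation '[[0.0013,0.0027,0.02],[0,0,0.045],[0,0,0.045],[0,0,0.045],[0,0,0.03],[0,0,0.015],[0,0,0.0055],[0,0,0],[0,0,0],[0,0,0],[0,0,0],[0,0,0],[0,0,0],[0,0,0]]' --delta_rot '[[0,0,0.8],[0,0,0],[0,0,0],[0,0,0],[0,0,0],[0,0,0],[0,0,0],[0,0,0],[0,0,0],[0,0,0],[0,0,0],[0,0,0],[0,0,0],[0,0,0]]' --grip '[1,1,1,1,1,1,1,1,-1,-1,-1,-1,-1,-1]'

```text
clock: 20.18
tool_pos: [0.4832, -0.134, 0.0952]
eef_rot: [0.142, 0.99, 0.0, -0.0]
contact_force: [-0.7, -0.7, 1.1]
opening: 0.454
finger_force: 20.0
```

Run:
```python
from h import *
go([.488,-.323,.0952],81.5)
```

```text
t 20.18 tcp [ 0.4832 -0.134   0.0952] tool y yaw 73.65 zaxis [-0.  0. -1.] open 0.454 F [-0.7 -0.7  1.1] ff 20.0 q7 1.04
world d [ 0.0048 -0.189  -0.    ] tool d [-0.0578 -0.18    0.    ] rot [ 0.   -0.   -7.85]
```

Call:
play_rows --translation '[[0,0,-0.02],[0,0,-0.03],[0,0,-0.03],[-0.0144,-0.045,0],[-0.0144,-0.045,0],[-0.0144,-0.045,0],[-0.0144,-0.045,0],[0,0,0],[0,0,0],[0,0,0]]' --delta_rot '[[0,0,0],[0,0,0],[0,0,0],[0,0,0],[0,0,0],[0,0,0],[0,0,0],[0,0,-7.8],[0,0,0],[0,0,0]]' --grip '[-1,-1,-1,-1,-1,-1,-1,-1,-1,-1]'

```text
clock: 21.42
tool_pos: [0.4878, -0.3218, 0.1749]
eef_rot: [0.075, 0.997, 0.001, -0.0]
contact_force: [-0.2, 0.1, -2.2]
opening: 0.454
finger_force: 20.0
```

Run:
```python
from h import *
go([.488,-.323,.0957],81.5)
im=r.snapshot('wrist');C=cal('wrist')
for p in((.488,-.323,np.radians(-8.5)),):
    cs,_=cv2.findContours(render(C,p,'tray'),0,1);cv2.drawContours(im,cs,-1,(0,255,0),1)
cs,_=cv2.findContours(render(C,(.4784,-.1335,np.radians(-15.1)),'tray'),0,1);cv2.drawContours(im,cs,-1,(0,255,0),1)
cv2.imwrite('pics/w6.png',im)
```

```text
t 21.43 tcp [ 0.4878 -0.3218  0.1749] tool y yaw 81.41 zaxis [-0.001  0.001 -1.   ] open 0.454 F [-0.2  0.1 -2.2] ff 20.0 q7 1.5
world d [ 0.0002 -0.0012 -0.0792] tool d [-0.0004 -0.0013  0.0792] rot [ 0.06 -0.05 -0.09]
```

View pics/w6.png

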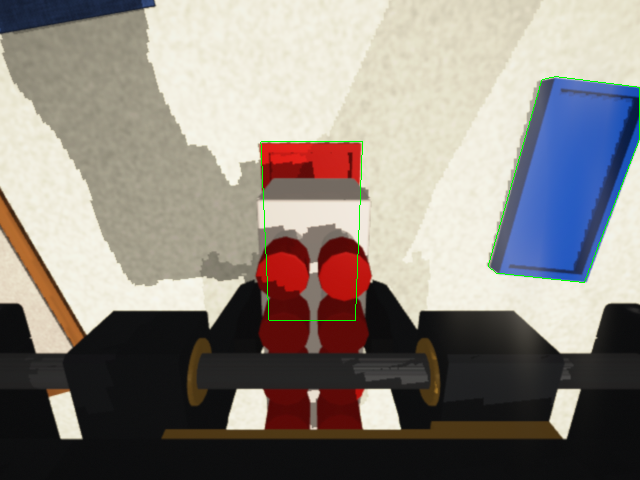

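Call:
play_rows --translation '[[0,-0.0012,0.035],[0,0,0.025],[0,0,0.013],[0,0,0.006],[0,0,0],[0,0,0],[0,0,0],[0,0,0],[0,0,0],[0,0,0],[0,0,0]]' --delta_rot '[[0,0,0],[0,0,0],[0,0,0],[0,0,0],[0,0,0],[0,0,0],[0,0,0],[0,0,0],[0,0,0],[0,0,0],[0,0,0]]' --grip '[-1,-1,-1,-1,-1,-1,1,1,1,1,1]'

```text
clock: 22.85
tool_pos: [0.4876, -0.3241, 0.0962]
eef_rot: [0.075, 0.997, 0.0, -0.0]
contact_force: [0.5, -0.2, 0.4]
opening: 0.99
finger_force: 0.0
```

Run:
```python
from h import *
go([.483,.1175,.25],94)
```

```text
t 22.85 tcp [ 0.4876 -0.3241  0.0962] tool y yaw 81.45 zaxis [-0.  0. -1.] open 0.99 F [ 0.5 -0.2  0.4] ff 0.0 q7 1.45
world d [-0.0046  0.4416  0.1538] tool d [ 0.0702  0.436  -0.1538] rot [  0.    -0.   -12.55]
```

Call:
play_rows --translation '[[0,0,-0.02],[0,0,-0.045],[0,0,-0.05],[0,0,-0.05],[0,0,-0.039],[0.0088,0.0545,0],[0.0088,0.0545,0],[0.0088,0.0545,0],[0.0088,0.0545,0],[0.0088,0.0545,0],[0.0088,0.0545,0],[0.0088,0.0545,0],[0.0088,0.0545,0],[0,0,0],[0,0,0],[0,0,0],[0,0,0]]' --delta_rot '[[0,0,0],[0,0,0],[0,0,0],[0,0,0],[0,0,0],[0,0,0],[0,0,0],[0,0,0],[0,0,0],[0,0,0],[0,0,0],[0,0,0],[0,0,0],[0,0,-6.25],[0,0,-6.25],[0,0,0],[0,0,0]]' --grip '[1,1,1,1,1,1,1,1,1,1,1,1,1,1,1,1,1]'

```text
clock: 24.98
tool_pos: [0.4828, 0.1173, 0.3002]
eef_rot: [-0.033, 0.999, -0.0, -0.0]
contact_force: [0.8, -0.4, 0.1]
opening: 1.0
finger_force: 0.0
```

Run:
```python
from h import *
r.snapshot('wrist');C=cal('wrist');m=sil('wrist','rack_blue',(.483,.1175))
p,e=fit(C,m,(.483,.1175,.07),'rack');print(e);show(p)
go([*p[:2],.095],np.degrees(p[2])+90)
```

```text
wrist rack_blue conf 0.82 px 4781 off 4
0.00539277034233714
  xy [0.4832 0.1174] yaw 3.48 []
t 25.07 tcp [0.4829 0.1173 0.3002] tool y yaw 93.86 zaxis [ 0. -0. -1.] open 1.0 F [-0.1 -0.2 -1.8] ff 0.0 q7 0.92
world d [ 3.000e-04  1.000e-04 -2.052e-01] tool d [-3.000e-04  1.000e-04  2.052e-01] rot [-0.    0.    0.37]
```

Call:
play_rows --translation '[[0,0,0.02],[0,0,0.045],[0,0,0.045],[0,0,0.045],[0,0,0.03],[0,0,0.015],[0,0,0.005],[0,0,0],[0,0,0],[0,0,0],[0,0,0],[0,0,0],[0,0,0],[0,0,0]]' --delta_rot '[[0,0,0.3],[0,0,0],[0,0,0],[0,0,0],[0,0,0],[0,0,0],[0,0,0],[0,0,0],[0,0,0],[0,0,0],[0,0,0],[0,0,0],[0,0,0],[0,0,0]]' --grip '[1,1,1,1,1,1,1,1,-1,-1,-1,-1,-1,-1]'

```text
clock: 26.82
tool_pos: [0.4829, 0.1175, 0.0953]
eef_rot: [-0.032, 0.999, 0.0, 0.0]
contact_force: [-0.4, 0.4, 1.1]
opening: 0.452
finger_force: 20.0
```

Run:
```python
from h import *
go([.4784,-.1335,.0955],74.9)
```

```text
t 26.82 tcp [0.4829 0.1175 0.0953] tool y yaw 93.64 zaxis [ 0.  0. -1.] open 0.452 F [-0.4  0.4  1.1] ff 20.0 q7 0.68
world d [-4.50e-03 -2.51e-01  2.00e-04] tool d [ 0.0204 -0.2503 -0.0003] rot [ 0.    0.   18.74]
```

Call:
play_rows --translation '[[0,0,-0.02],[0,0,-0.03],[0,0,-0.03],[0.0041,-0.05,0],[0.0041,-0.05,0],[0.0041,-0.05,0],[0.0041,-0.05,0],[0.0041,-0.05,0],[0,0,0],[0,0,0],[0,0,0],[0,0,0]]' --delta_rot '[[0,0,0],[0,0,0],[0,0,0],[0,0,0],[0,0,0],[0,0,0],[0,0,0],[0,0,0],[0,0,9.4],[0,0,9.4],[0,0,0],[0,0,0]]' --grip '[-1,-1,-1,-1,-1,-1,-1,-1,-1,-1,-1,-1]'

```text
clock: 28.32
tool_pos: [0.4781, -0.133, 0.175]
eef_rot: [0.13, 0.991, 0.0, -0.0]
contact_force: [0.7, 0.1, -2.0]
opening: 0.45
finger_force: 20.0
```

Run:
```python
from h import *
go([.4784,-.1335,.0958],74.9)
im=r.snapshot('wrist');C=cal('wrist')
cs,_=cv2.findContours(render(C,(.4784,-.1335,np.radians(-15.1)),'tray'),0,1);cv2.drawContours(im,cs,-1,(0,255,0),1)
cv2.imwrite('pics/w7.png',im)
```

```text
t 28.32 tcp [ 0.4781 -0.133   0.175 ] tool y yaw 75.04 zaxis [-0.001  0.    -1.   ] open 0.45 F [ 0.7  0.1 -2. ] ff 20.0 q7 0.95
world d [ 0.0003 -0.0005 -0.0792] tool d [-0.0005 -0.0004  0.0792] rot [-0.   -0.04  0.14]
```

View pics/w7.png

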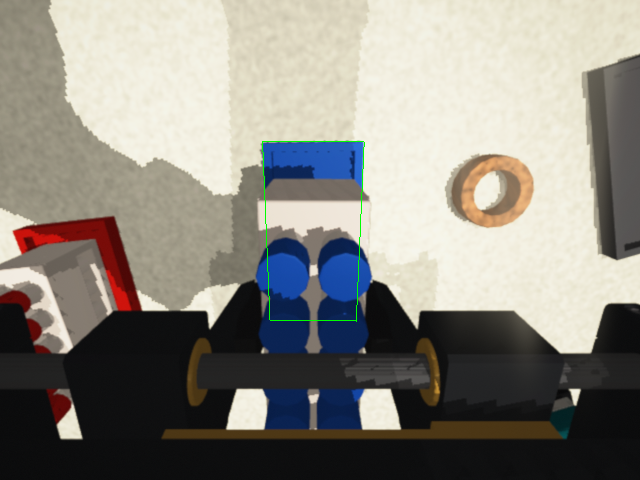

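Held blue rack is centred over the blue tray (outline 262–364, 141); lower and release, then back away.

Call:
play_rows --translation '[[0,0,0.035],[0,0,0.025],[0,0,0.013],[0,0,0.006],[0,0,0],[0,0,0],[0,0,0],[0,0,0],[0,0,0],[0,0,0],[0,0,0]]' --delta_rot '[[0,0,0],[0,0,0],[0,0,0],[0,0,0],[0,0,0],[0,0,0],[0,0,0],[0,0,0],[0,0,0],[0,0,0],[0,0,0]]' --grip '[-1,-1,-1,-1,-1,-1,1,1,1,1,1]'

```text
clock: 29.75
tool_pos: [0.4783, -0.1333, 0.0962]
eef_rot: [0.132, 0.991, 0.0, 0.0]
contact_force: [-0.6, -0.0, 0.2]
opening: 0.989
finger_force: 0.0
```

Call:
play_rows --translation '[[0,0,-0.02],[0,0,-0.045],[0,0,-0.05],[0,0,-0.05],[0,0,-0.04],[0.02,0.05,0],[0.02,0.05,0],[0.02,0.05,0],[0.02,0.05,0],[0,0,0],[0,0,0],[0,0,0]]' --delta_rot '[[0,0,0],[0,0,0],[0,0,0],[0,0,0],[0,0,0],[0,0,0],[0,0,0],[0,0,0],[0,0,0],[0,0,0],[0,0,0],[0,0,0]]' --grip '[1,1,1,1,1,1,1,1,1,1,1,1]'

```text
clock: 31.25
tool_pos: [0.4534, 0.0789, 0.301]
eef_rot: [0.133, 0.991, -0.001, -0.0]
contact_force: [0.5, -0.5, 0.2]
opening: 1.0
finger_force: 0.0
```

Run:
```python
from h import *
report();im=r.snapshot('top');C=cal('top');cv2.imwrite('pics/top9.png',im)
for n,g in {'rack_red':(.488,-.323,-.15),'rack_blue':(.478,-.1335,-.26),'rack_yellow':(.517,.32,.23)}.items():
    m=sil('top',n,g)
    if m is not None: p,e=fit(C,m,g,'rack');print(n,round(e,3));show(p)
```

```text
t 31.25 tcp [0.4534 0.0789 0.301 ] tool y yaw 74.68 zaxis [-0.001 -0.001 -1.   ] open 1.0 F [ 0.5 -0.5  0.2] ff 0.0 q7 0.63
top rack_red conf 0.88 px 1661 off 4
rack_red 0.012
  xy [ 0.4898 -0.323 ] yaw -8.22 []
top rack_yellow conf 0.74 px 1635 off 4
rack_yellow 0.011
  xy [0.5175 0.3224] yaw 13.91 []
```

View pics/top9.png

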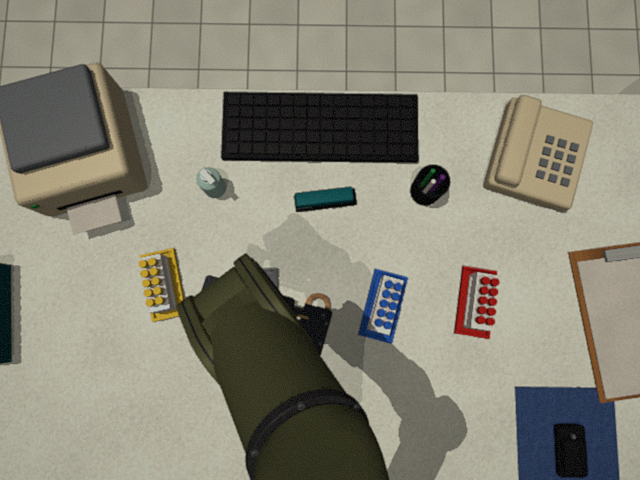

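All three racks stand centred in their own trays (yellow 160,285; blue 384,305; red 478,300), and the bystanders look unmoved.

```bash
python3 -c "
from plant import r
print(r.finish_job())"
```

```text
the job is handed in; nothing more can be done
None
```

The three racks are in the trays of their own cap colours, with the blue rack parked in the grey tray on the way. I handed the job in at about 31 s. The final picture shows the tape, bottle and cup apparently unmoved, though the tape was partly behind the arm and I measured none of them. The hand-in returned no verdict.

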